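# Slide a reagent tray up over the step into its loading bay

### The job

Slide the steel tray, with the specimen cup standing on it, from the low grey plate up over the step onto the white deck, between the blue rails, and push it gently home until the orange pin in the end stop is pushed right in; then let go. Do not carry it: tip its front end up a little, rest it on the edge of the deck while its back end is still on the plate, then level it and slide it on. Never jam it hard against the step or the stop, keep the cup upright, and do not disturb the other things or touch the end stop and its block with the robot.

Things in the scene. Friction and masses are not known exactly. Their poses are not given: they have to be found in the camera images.
- tray_grip (a point): where to grip the tray's black upright handle, a block 16 mm long (tray x) x 30 mm wide (tray y) on the tray's middle line near its back end; its top is 66 mm above the tray's underside. This point: 45 mm above the underside, 58 mm behind the tray's middle, 22 mm ahead of its back edge. x to the tray's front, y to its left, z up. Either pair of handle faces can be gripped
- tray_mid (a point): middle of the underside of the steel tray, axes as tray_grip. The tray is loose, 160 mm long (x), 100 mm wide, floor 4 mm thick, rim 18 mm high all round, flat underside with square edges, about 0.3 to 0.55 kg
- tray_nose (a point): middle of the front edge of the tray's underside, 80 mm in front of its middle
- tray_tail (a point): middle of the back edge of the tray's underside, 80 mm behind its middle
- base_plate: flat grey metal plate, 3 mm thick, 460 mm x 160 mm, fixed on the worktop, on which the tray starts; origin on its underside below its middle line close to the step, x along the way the tray is to go, z up. Its top, the lower surface, is 3 mm above the origin
- deck: white loading deck, fixed, 215 x 130 mm; its top is the upper surface, 5 to 9 mm above the plate's top. Origin on the top face at the middle of the step edge; x along the deck away from the step (the way the tray goes), z up. Blue rails 12 mm high, inner faces at y = +-55 mm from x = 50 to 210 mm, flaring to +-64 mm at x = 2 mm. The end block stands on its far end
- end_block: grey block, 126 mm wide, 50 mm high, fixed on the deck's far end; origin at its front face's foot, 219 mm from the step edge, axes as deck. It carries a dark steel stop (70 mm wide, 32 mm high) whose front face stands 24 to 49 mm nearer the step than this point: different every time and not measured, find it by touch. The stop is clamped and does not yield
- home_pin (a joint): orange pin, 11 mm across, sticking 6 mm out of the middle of the end stop's front face, 10.5 mm above the deck, so that the tray's front rim meets it. 0 = out, 0.006 = pushed in flush. It slides in with about 4 N and stays where it is pushed
- specimen_cup: white specimen cup with red cap, 60 mm across, 66 mm tall, standing loose on the front part of the tray; origin at the middle of its foot, z up
- timer: white bench timer with buttons, 66 x 64 x 18 mm, bystander beside the plate; origin at the middle of its underside
- swab_tub: white tub with orange lid, 48 mm across, 41 mm tall, bystander beside the plate; origin at the middle of its underside
- kit_box: small white and orange box, 51 x 62 x 35 mm, bystander beside the plate; origin at the middle of its underside
Mind the look-alikes: they are no part of the job. What is shaped like the specimen_cup but green or purple is not meant.

How it is judged:
By the outcome, as a careful person would: the job done as asked, in the order asked, and still so for the second after the job is handed in, with the robot touching nothing.
It also fails if it takes over 53 s, if anything falls off the work surface, if the arm or the gripper's body presses on something with over 40 N, if the wrist force passes 120 N, or if a joint passes its speed limit or range.

### The arm

A 6-joint arm with a two-finger parallel gripper is mounted at the origin on a cart in front of the work surface, level with it; the furniture and walls round the work are solid. World frame = base frame: x ahead of the robot, y to its left, z up, the work surface at z = 0. Lengths are in m, angles in rad, forces in N, time in s.
With the tool pointing down it reaches from about 0.425 to 0.95 m from the base axis. Payload 3.5 kg.
Tool frame: the origin (TCP) lies at the very end of the fingers, on their centre line; the grasp point (between the pads) lies 19 mm behind it (ctrl.grip_point_offset is the distance from the TCP to the grasp point, in m); z points along the fingers, y is the line along which they close (so a half turn about z gives the same grasp; the last joint's range is limited). The gripper opens to 85 mm and grips with 20 to 120 N. Pads are 22 mm wide; open, the fingers measure 114 mm over their backs; the gripper's body (76 mm by 85 mm) begins 54 mm behind the grasp point. The pads swing forward as they close: fully open they stand 13 mm farther back than shut.
Start: joints at [1.181, 0.286, 1.577, -0, 1.279, -0.15], TCP at [0.16, 0.656, 0.231] pointing down, gripper open.
Joint ranges: [-2.77, 2.77], [-0.9, 2.22], [0.21, 2.48], [-1.53, 4.67], [0.24, 2.81], [-2.84, 2.84]. Speed limits (rad/s): [2.79, 2.79, 3.14, 3.14, 3.14, 3.14].

### API

Orientations are given as a unit quaternion [x, y, z, w].
In Python, from plant import telemetry, vision, ctrl gives the robot as it stands.
- The arm moves only by the tool arm_command, never from a script. Its argument "series" is one flat list of numbers, 7 for each row, row after row: the shift along the tool's x, y, z in cm, then the turn, a rotation vector about the tool's x, y, z in degrees, then the closure, from 0 (fully open) to 1 (shut). A call has 1 to 10 rows; each row is the pose to reach, as a shift and turn from the pose commanded when the call began, along the tool's axes at that moment; what a row does not reach only later rows make up. A row lasts 1/12 s, in which the tool goes at most 41.7 mm and 7.16 degrees, less where a joint would pass 70% of its speed; a pose out of reach is approached as far as the arm can. A call with a gripper value outside its range is refused whole. The fingers move at their own pace and stop on an object; "force" is the grip in N (left out, the last holds). Time passes only in rows, so rows that repeat a pose let the fingers close. It gives the time, the measured TCP pose, the force, the opening and the grip force at its end, in the units of the state.
- telemetry.get_state(): the state, without advancing time (a new reading comes with each control period).
- vision.read_camera(name): name is "scene" or "side" or "wrist"; returns a dict with "color" (420x560x3 uint8, blue, green, red), "K" (3x3 intrinsics, pixels), "D" ([k1, k2, p1, p2, k3] as OpenCV has them; the pictures are not rectified), "rvec" (rotation vector, rad) and "tvec" (3), from world to camera coordinates, as OpenCV has them; the wrist camera has in their place "T_tool_cam" (4x4, takes a point from camera to tool coordinates, whose origin is the TCP and whose axes are the flange's). Camera axes: x right, y down, z forward; pixel columns grow to the right and rows downward; lengths in m; the calibration is good to about 2 mm. A picture is of the moment at which its call begins: read the wrist's pose just before it. There is no depth.
- ctrl.sign_off(): hands the job in; it is judged then, once.
The state is a dict: "time": time; "qpos": joint angles; "dq": joint speeds; "joint_efforts": joint torques, N m; "eef_pos": TCP position; "tcp_rot": TCP orientation; "contact_force": force on the tool from outside, world axes, zero at the start; "wrist_torque": the same for the moment, N m; "opening": opening from 0.0 (shut) to 1.0 (fully open); "finger_force": force on a finger pad.
Only numpy, scipy, OpenCV 4.12 (cv2) and the standard library are available. Lean on these libraries where they do the work, as an engineer would, in place of code of your own. Each camera call takes 0.05 s, during which the arm holds its last target. There are 200 camera calls.

## Working session

There is one attempt and no reset: what is moved stays moved. The work goes in short steps, Python scripts to look and compute and a tool call to move; the robot and the scene stay as the last step left them, time stands still between calls to the robot, and variables do not carry over. Pictures are saved under pics/ and viewed, at most 10 in all, crops included, and the job is handed in when it is done.

Besides the shell and the picture viewer there is one more tool, called as name(argument=value, ...) on one line, values as JSON. arm_command: Moves the arm, as the interface text tells. Its arguments: {"type":"object","properties":{"series":{"type":"array","items":{"type":"number"}},"force":{"type":"number"}},"required":["series"]}

```bash
mkdir -p pics; ls
cat > h.py <<'E'
import numpy as np, cv2
from scipy.spatial.transform import Rotation as R
from plant import telemetry, vision, ctrl
def cam(name):
    s=telemetry.get_state(); c=vision.read_camera(name)
    if name=='wrist':
        T=np.eye(4);T[:3,:3]=R.from_quat(s['tcp_rot']).as_matrix();T[:3,3]=s['eef_pos']
        M=T@c['T_tool_cam']; c['Rwc']=M[:3,:3]; c['o']=M[:3,3]
    else:
        A=cv2.Rodrigues(np.array(c['rvec'],float))[0]; c['Rwc']=A.T; c['o']=-A.T@np.array(c['tvec'],float).ravel()
    return c
def cast(c,px,z):
    p=cv2.undistortPoints(np.array(px,float).reshape(-1,1,2),np.array(c['K']),np.array(c['D'])).reshape(-1,2)
    d=np.c_[p,np.ones(len(p))]@c['Rwc'].T
    return c['o']+d*((z-c['o'][2])/d[:,2])[:,None]
def proj(c,P):
    A=c['Rwc'].T; 
    return cv2.projectPoints(np.array(P,float).reshape(-1,1,3),cv2.Rodrigues(A)[0],-A@c['o'],np.array(c['K']),np.array(c['D']))[0].reshape(-1,2)
E
python3 - <<'E'
from h import *
import pickle
d={}
for n in ('scene','side','wrist'):
    d[n]=cam(n)
pickle.dump({k:v for k,v in d.items()},open('c0.pkl','wb'))
a=np.hstack([cv2.resize(d['scene']['color'],(400,300)),cv2.resize(d['wrist']['color'],(400,300))])
cv2.imwrite('pics/a.png',d['scene']['color']);cv2.imwrite('pics/b.png',d['side']['color']);cv2.imwrite('pics/c.png',d['wrist']['color'])
s=telemetry.get_state();print(s)
for n in d: print(n,d[n]['o'],d[n]['Rwc'][:,2])
E
```

```text
pics
{'time': 0.15, 'qpos': array([ 1.18099519e+00,  2.86972041e-01,  1.57782719e+00,  2.87613616e-05,
        1.27858443e+00, -1.49997319e-01]), 'dq': array([ 7.53312520e-05, -2.33372030e-03, -4.94473611e-03, -5.84837118e-04,
        8.55881691e-04, -2.24605961e-04]), 'joint_efforts': array([ 8.41432684e-04, -4.06605220e+01, -2.93142468e+01, -1.05506306e-04,
        3.98949647e-03, -1.06338268e-05]), 'eef_pos': array([0.16009137, 0.65522631, 0.23026567]), 'tcp_rot': array([ 1.19618898e-01,  9.92819479e-01, -8.59418215e-04, -2.52042231e-04]), 'contact_force': array([-0.04640687, -0.13388752,  0.23095679]), 'wrist_torque': array([0.057706  , 0.01136986, 0.00858361]), 'finger_force': 0.0, 'opening': 0.9995503016141719}
scene [0.23740919 0.94900897 0.52844581] [ 0.42859857 -0.72263123 -0.54231666]
side [ 0.30893156 -0.30262095  0.58645422] [ 0.37144267  0.71137267 -0.59663998]
wrist [0.08420698 0.67529037 0.3734949 ] [ 0.296828   -0.07351614 -0.9520969 ]
```

View pics/a.png

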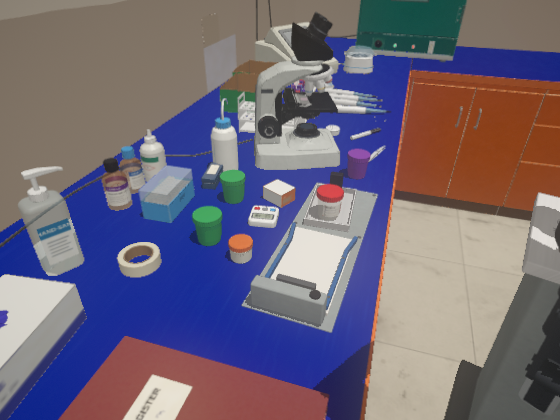

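View pics/b.png

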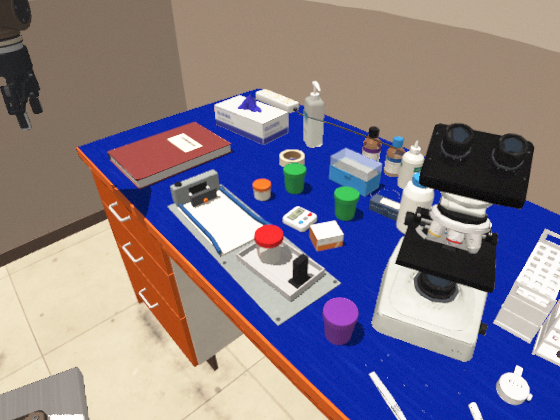

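View pics/c.png

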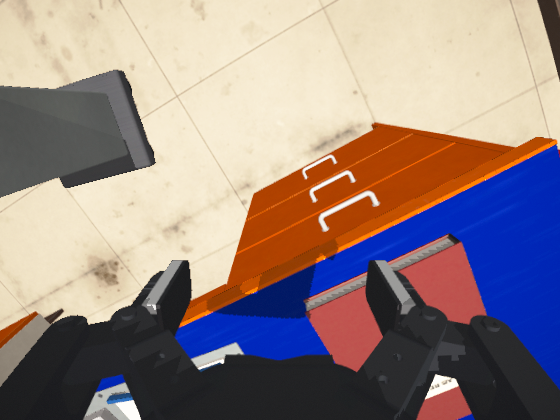

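The candidates are:
- **Specimen cup:** red cap, at scene (330,193) and side (268,237). Green cups at scene (208,225) and (233,186), the purple cup at (358,163) and the orange-lid tub at (241,248) are not it.
- **Tray:** steel, at scene (330,207) and side (283,263).
- **Handle:** black, at scene (337,180) and side (300,268).

The deck and stop are at side (215,215). I'll check this in one close crop made of two parts.

Run:
```python
import pickle,cv2,numpy as np
d=pickle.load(open('c0.pkl','rb'))
def crop(n,x,y,w,h,s):return cv2.resize(d[n]['color'][y:y+h,x:x+w],None,fx=s,fy=s,interpolation=cv2.INTER_CUBIC)
cv2.imwrite('pics/d.png',crop('side',160,165,185,165,4)[:600])
cv2.imwrite('pics/e.png',crop('scene',240,165,145,160,3.75))
```

```text
(no output)
```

View pics/d.png

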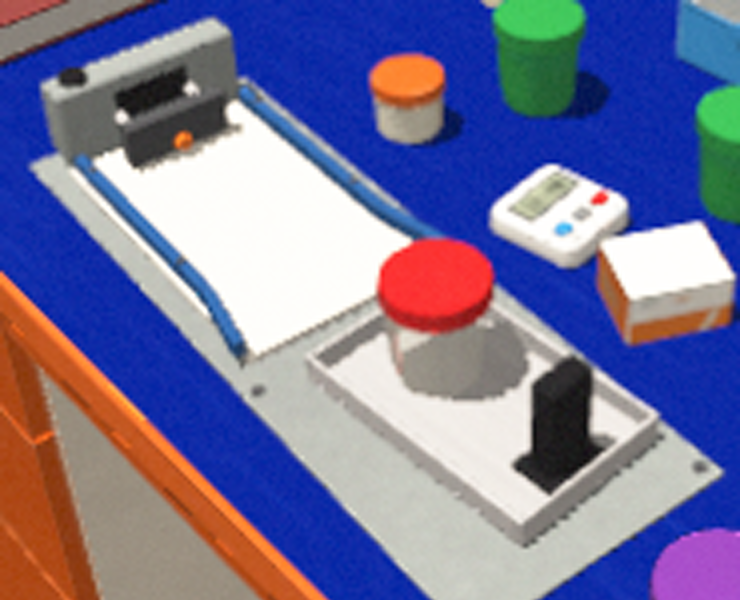

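View pics/e.png

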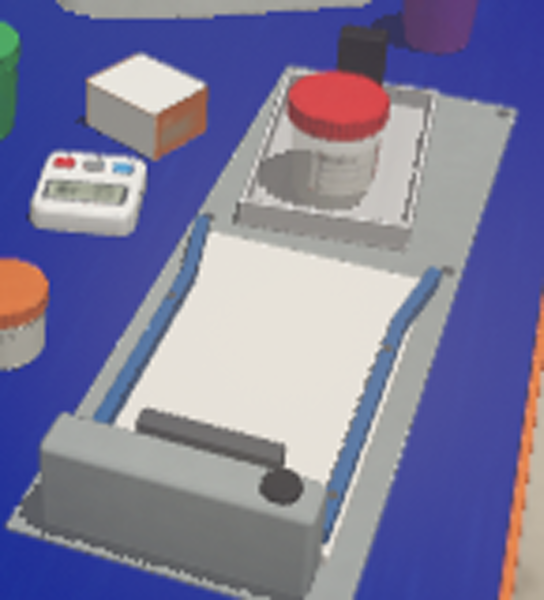

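The side crop shows these points (crop pixels, 4x, offset 160,165):
- **Cup and handle:** red cap (436,283); handle top (562,367).
- **Tray rim corners:** (308,358), (523,530), (660,415).
- **Deck:** near corner (240,357).
- **Stop:** orange pin (183,140), stop face in front of the block.

The scene crop (3.75x) shows the tray's front rim at (238,210)–(412,232) and the step edge at (205,232)–(430,272). The red-cap cup on the tray is confirmed as the right one.

Run:
```python
import pickle
from h import *
np.set_printoptions(precision=4,suppress=True)
d=pickle.load(open('c0.pkl','rb'))
S=lambda p:np.array(p,float)/4+[160,165]
C=lambda p:np.array(p,float)/3.75+[240,165]
a=lambda u,v:np.degrees(np.arctan2(*(v-u)[:2][::-1]))
s,c=d['side'],d['scene']
print('plate side',p:=cast(s,S([[32,165],[722,470],[240,385],[410,575],[240,78]]),.003)[:,:2]); print(a(p[0],p[2]),a(p[0],p[3]), a(p[4],p[1]))
p=cast(c,C([[10,525],[517,110],[290,68],[205,213]]),.003)[:,:2];print('plate scene',p,a(p[0],p[2]))
print('rim side',p:=cast(s,S([[308,360],[520,530],[660,415]]),.021)[:,:2],a(p[1],p[0]),a(p[2],p[1]))
print('rim scene',p:=cast(c,C([[238,208],[412,230],[436,97],[283,74]]),.021)[:,:2],a(p[2],p[1]),a(p[3],p[0]),a(p[0],p[1]),p.mean(0))
print('step scene',p:=cast(c,C([[200,230],[430,272]]),.010)[:,:2],a(*p))
print('step side',p:=cast(s,S([[245,357],[378,297]]),.010)[:,:2],a(*p))
print('rail side foot near',cast(s,S([[240,352],[80,162],[245,90]]),.022)[:,:2])
print('handle top side',cast(s,S([[562,362],[577,367]]),.069)[:,:2],'scene top',cast(c,C([[362,32]]),.069)[:,:2])
# masks
for n,cc in (('side',s),('scene',c)):
    h=cv2.cvtColor(cc['color'],cv2.COLOR_BGR2HSV)
    m=((h[...,0]<5)|(h[...,0]>175))&(h[...,1]>150)&(h[...,2]>90)
    m[:165]=0;m[330:]=0;m[:,:200]=0;m[:,400:]=0
    k,l,st,ce=cv2.connectedComponentsWithStats(m.astype('uint8'));i=1+st[1:,4].argmax()
    print(n,'cap',ce[i],st[i],cast(cc,ce[i],.062+.003))
```

```text
plate side [[0.4012 0.5253]
 [0.645  0.1113]
 [0.4525 0.2795]
 [0.4802 0.1249]
 [0.5522 0.5572]]
-78.21478141540058 -78.84157462885338 -78.23785922390478
plate scene [[0.5484 0.5605]
 [0.4838 0.0835]
 [0.6364 0.1168]
 [0.598  0.299 ]] -78.79412204598253
rim side [[0.486  0.2625]
 [0.5311 0.1116]
 [0.6276 0.1437]] 106.63988326089371 -161.5985238373404
rim scene [[0.5722 0.3065]
 [0.4785 0.2714]
 [0.5255 0.1266]
 [0.6229 0.155 ]] 107.98909209786714 108.49007898957336 -159.48999194595552 [0.5497 0.2149]
step scene [[0.5871 0.3239]
 [0.4589 0.2882]] -164.45175078233729
step side [[0.4603 0.2911]
 [0.5428 0.3022]] 7.624941862394737
rail side foot near [[0.4561 0.2836]
 [0.4254 0.4875]
 [0.5424 0.5143]]
handle top side [[0.5777 0.1571]
 [0.5823 0.1508]] scene top [[0.5694 0.1556]]
side cap [268.4856 236.0998] [255 225  28  23 521] [[0.5496 0.2401 0.065 ]]
scene cap [330.5719 191.3679] [318 184  26  17 299] [[0.5476 0.2314 0.065 ]]
```

Estimates:
- Deck origin is about (0.5235, 0.305) with heading about 101.3°.
- The tray mid is about (0.554, 0.207) with heading about 107.5°.
- The handle is about (0.573, 0.155).

I'll move above the handle and look with the wrist camera.

arm_command(series=[-26,-19,2,0,0,-31.5,0.5,-26,-19,2,0,0,-31.5,0.5,-26,-19,2,0,0,-31.5,0.5,-26,-19,2,0,0,-31.5,0.5,-26,-19,2,0,0,-31.5,0.5,-26,-19,2,0,0,-31.5,0.5,-26,-19,2,0,0,-31.5,0.5,-26,-19,2,0,0,-31.5,0.5,-26,-19,2,0,0,-31.5,0.5,-26,-19,2,0,0,-31.5,0.5], force=60)

```text
time: 0.98
eef_pos: [0.3687, 0.4079, 0.2109]
tcp_rot: [-0.152, 0.988, -0.0, -0.0]
contact_force: [-0.3, 0.2, -0.2]
opening: 0.503
finger_force: 0.0
```

```bash
cat >> h.py <<'E'
np.set_printoptions(precision=4,suppress=True)
def goto(p,Rt=None):
    s=telemetry.get_state(); R0=R.from_quat(s['tcp_rot'])
    Rt=R0 if Rt is None else Rt
    print('t',s['time'],'tcp',s['eef_pos'],'F',s['contact_force'],'M',s['wrist_torque'],'op',round(s['opening'],3),'ff',s['finger_force'],'yaw_y',np.degrees(np.arctan2(*R0.as_matrix()[:2,1][::-1])),'zax',R0.as_matrix()[:,2])
    print('shift cm',R0.inv().apply(np.array(p)-s['eef_pos'])*100,'rot',(R0.inv()*Rt).as_rotvec(degrees=True))
def down(yaw,pitch=0): # tool y heading yaw deg, pointing down; pitch raises tool y
    a=np.radians(yaw);y=np.array([np.cos(a),np.sin(a),0]);z=np.array([0,0,-1.]);x=np.cross(y,z)
    return R.from_rotvec(x*0) * R.from_rotvec(np.radians(pitch)*np.cross(y,[0,0,1.]))*R.from_matrix(np.c_[x,y,z])
E
python3 -c "
from h import *
goto([.573,.155,.15],down(107.5))"
```

```text
t 0.9833 tcp [0.3687 0.4079 0.2109] F [-0.269   0.2195 -0.2459] M [ 0.0283 -0.042   0.0042] op 0.503 ff 0.0 yaw_y 107.53988928047065 zax [-0.0008 -0.0003 -1.    ]
shift cm [-11.8649 -30.2701   6.0833] rot [-0.0002 -0.0478  0.0399]
```

arm_command(series=[-11.9,-30.3,6,0,0,0,0.5,-11.9,-30.3,6,0,0,0,0.5,-11.9,-30.3,6,0,0,0,0.5,-11.9,-30.3,6,0,0,0,0.5,-11.9,-30.3,6,0,0,0,0.5,-11.9,-30.3,6,0,0,0,0.5,-11.9,-30.3,6,0,0,0,0.5,-11.9,-30.3,6,0,0,0,0.5,-11.9,-30.3,6,0,0,0,0.5,-11.9,-30.3,6,0,0,0,0.5])

```text
time: 1.82
eef_pos: [0.5739, 0.1568, 0.1505]
tcp_rot: [-0.153, 0.988, 0.0, -0.001]
contact_force: [-0.9, 0.7, 0.9]
opening: 0.5
finger_force: 0.0
```

Run:
```python
from h import *
import pickle
goto([.573,.155,.15],down(107.5))
c=cam('wrist');pickle.dump(c,open('c1.pkl','wb'))
cv2.imwrite('pics/f.png',cv2.resize(c['color'],(784,588)))
```

```text
t 1.8167 tcp [0.5739 0.1568 0.1505] F [-0.8925  0.7489  0.8817] M [-0.0039 -0.037   0.0191] op 0.5 ff 0.0 yaw_y 107.64928239713198 zax [-0.0017  0.0004 -1.    ]
shift cm [ 0.1356 -0.145   0.0461] rot [ 0.052  -0.0848  0.1493]
```

View pics/f.png

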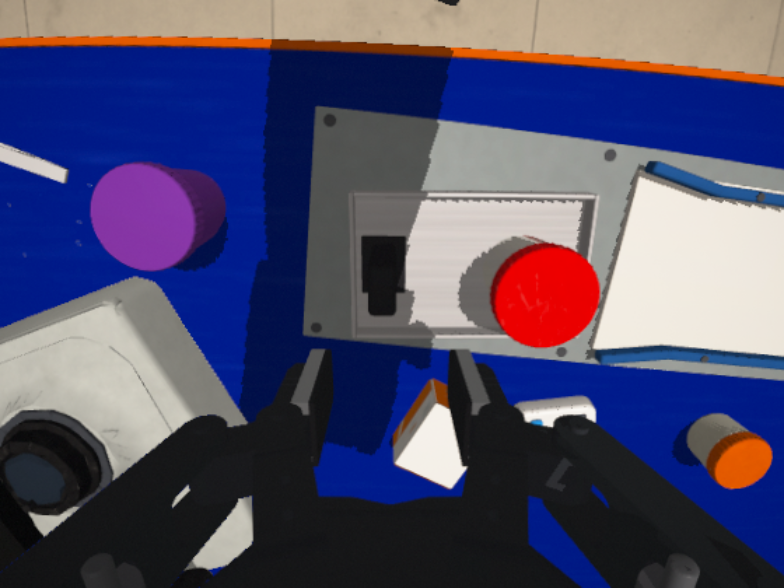

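The wrist view (1.4x) shows:
- **Handle:** top at about (382,289).
- **Tray rim:** corners (350,193), (598,193), (351,338).
- **Cup:** red cap centre (546,296).
- **Step:** edge (640,166)–(594,349).

The fingers are clear of everything, and the kit box is under the right finger.

Run:
```python
from h import *
import pickle
c=pickle.load(open('c1.pkl','rb'))
W=lambda p,z:cast(c,np.array(p,float)/1.4,z)[:,:2]
a=lambda u,v:np.degrees(np.arctan2(*(v-u)[::-1]))
h=W([[382.5,289],[382.5,263],[382.5,315]],.069);print('handle',h,a(h[2],h[1]))
r=W([[350,193],[597,193],[351,338]],.021);print('rim',r,a(r[0],r[1]),a(r[0],r[2]),np.linalg.norm(r[1]-r[0]),np.linalg.norm(r[2]-r[0]))
m=(r[1]+r[2])/2;print('mid',m)
p=W([[316,106],[303,334],[784,165]],.003);print('plate',p,a(p[0],p[1]),a(p[0],p[2]),(p[0]+p[1])/2)
st=W([[640,168],[595,348]],.010);print('step',st,a(st[0],st[1]),st.mean(0))
print('cap',W([[546,296]],.073))
```

```text
handle [[0.5712 0.1533]
 [0.557  0.1489]
 [0.586  0.1579]] -162.61513272881737
rim [[0.5321 0.119 ]
 [0.4838 0.2682]
 [0.6275 0.1472]] 107.95224346609254 16.485316510966133 0.15687866777843285 0.09947063275786379
mid [0.5557 0.2077]
plate [[0.4882 0.082 ]
 [0.6437 0.1131]
 [0.4217 0.397 ]] 11.331047072860608 101.93326772332676 [0.566  0.0976]
step [[0.4592 0.2942]
 [0.5863 0.3224]] 12.538160239014097 [0.5227 0.3083]
cap [[0.5465 0.24  ]]
```

arm_command(series=[0.3,-0.3,4,0,0,0,0.5,0.3,-0.3,7,0,0,0,0.5,0.3,-0.3,9.5,0,0,0,0.5,0.3,-0.3,11,0,0,0,0.5,0.3,-0.3,12.1,0,0,0,0.5,0.3,-0.3,12.1,0,0,0,0.5,0.3,-0.3,12.1,0,0,0,0.5])

```text
time: 2.45
eef_pos: [0.5712, 0.1547, 0.0306]
tcp_rot: [-0.155, 0.988, 0.0, -0.0]
contact_force: [0.2, 0.3, 0.3]
opening: 0.501
finger_force: 0.0
```

arm_command(series=[0,0,0,0,0,0,0.7,0,0,0,0,0,0,0.75,0,0,0,0,0,0,0.8,0,0,0,0,0,0,0.85,0,0,0,0,0,0,1,0,0,0,0,0,0,1,0,0,0,0,0,0,1,0,0,0,0,0,0,1], force=60)

```text
time: 3.12
eef_pos: [0.5732, 0.1533, 0.0324]
tcp_rot: [-0.154, 0.988, -0.0, 0.002]
contact_force: [0.6, -1.0, 6.4]
opening: 0.184
finger_force: 59.9
```

Run:
```python
from h import *
import pickle
goto([.573,.155,.029],down(107.5))
c=cam('wrist');pickle.dump(c,open('c2.pkl','wb'))
cv2.imwrite('pics/g.png',c['color'])
```

```text
t 3.1167 tcp [0.5732 0.1533 0.0324] F [ 0.5723 -0.9868  6.3767] M [-0.1879  0.0071 -0.0577] op 0.184 ff 59.87741947174072 yaw_y 107.741066905135 zax [ 0.0037  0.0002 -1.    ]
shift cm [-0.0279  0.1732  0.3396] rot [-0.0534  0.2082  0.2412]
```

View pics/g.png

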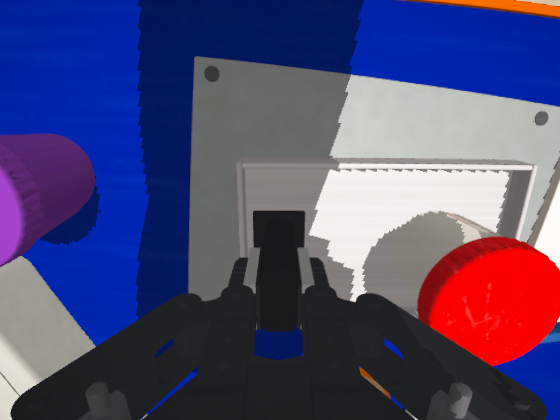

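The handle is gripped across its front and back faces (opening 0.184, about 15.6 mm) and the cup is clear of the fingers. Next I'll ease off the 6 N of down-force and align the tray with the deck by turning −6.2° and moving 18 mm left, on the plate.

arm_command(series=[0,0,-0.1,0,0,0,1,0.1,0,-0.1,0,0,0.4,1,0.35,-0.05,-0.1,0,0,1.2,1,0.65,-0.1,-0.1,0,0,2.2,1,0.95,-0.12,-0.1,0,0,3.2,1,1.25,-0.15,-0.1,0,0,4.2,1,1.5,-0.2,-0.1,0,0,5.2,1,1.75,-0.22,-0.1,0,0,6,1,1.86,-0.24,-0.1,0,0,6.2,1,1.86,-0.24,-0.1,0,0,6.2,1])

```text
time: 4.0
eef_pos: [0.5553, 0.1455, 0.0324]
tcp_rot: [-0.1, 0.995, 0.0, 0.001]
contact_force: [2.7, 1.6, 6.0]
opening: 0.178
finger_force: 59.8
```

Run:
```python
from h import *
goto([.5562,.1453,.029],down(101.5))
```

```text
t 4.0 tcp [0.5553 0.1455 0.0324] F [2.705  1.63   5.9851] M [ 0.1396 -0.6595 -0.0992] op 0.178 ff 59.84338581562042 yaw_y 101.47689562599932 zax [ 0.0027  0.0005 -1.    ]
shift cm [-0.0803 -0.0367  0.3375] rot [-0.0001  0.1582 -0.0231]
```

arm_command(series=[-0.05,-0.02,-0.1,0,0,0,1,-0.05,-0.06,-0.14,-1,0,0,1,-0.05,-0.12,-0.18,-2,0,0,1,-0.05,-0.18,-0.22,-3,0,0,1,-0.05,-0.22,-0.25,-4,0,0,1,-0.05,-0.25,-0.28,-4.8,0,0,1,-0.05,-0.25,-0.28,-4.8,0,0,1,-0.05,-0.25,-0.28,-4.8,0,0,1])

```text
time: 4.67
eef_pos: [0.5552, 0.1428, 0.034]
tcp_rot: [-0.1, 0.994, 0.042, -0.005]
contact_force: [1.4, 1.6, 5.2]
opening: 0.179
finger_force: 59.6
```

Run:
```python
from h import *
import pickle
goto([.5562,.1453,.029],down(101.5,4.8))
for n in('scene','side'):
    c=cam(n);pickle.dump(c,open(f'c3{n}.pkl','wb'))
    cv2.imwrite(f'pics/h{n}.png',c['color'])
a=cv2.imread('pics/hside.png')[150:330,160:345];cv2.imwrite('pics/i.png',cv2.resize(a,None,fx=3.3,fy=3.3,interpolation=cv2.INTER_CUBIC))
```

```text
t 4.6667 tcp [0.5552 0.1428 0.034 ] F [1.3674 1.6031 5.1501] M [-0.097  -0.4307 -0.0062] op 0.179 ff 59.603052735328674 yaw_y 101.5243209902443 zax [-0.0181  0.0828 -0.9964]
shift cm [-0.1511  0.1774  0.519 ] rot [ 0.063  -0.0701  0.0243]
```

View pics/i.png

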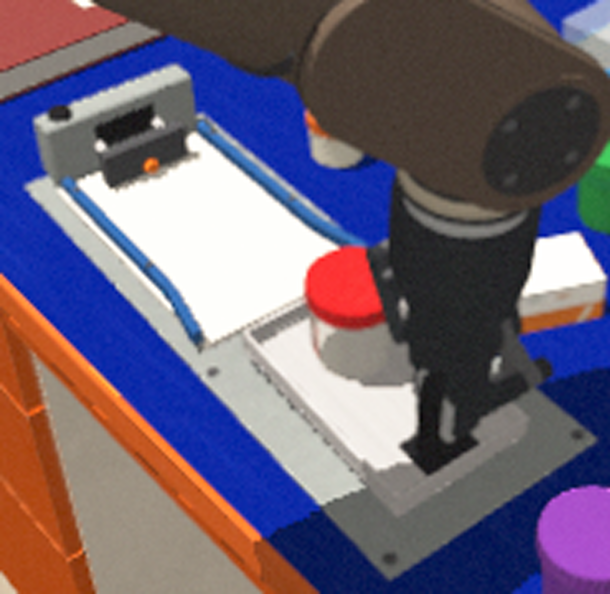

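The side view shows the nose tipped up just short of the step, the cup upright, and the near front corner at about (248,335) in the crop. I'll use the stored wrist image to check the lateral offset between tool and tray.

Run:
```python
from h import *
import pickle
c=pickle.load(open('c2.pkl','rb'))
p0=np.array([.5732,.1533]);a=np.radians(107.74);y=np.array([np.cos(a),np.sin(a)]);l=np.array([-y[1],y[0]])
for px,z in (([[240,161],[537,164],[400,160]],.021),([[193,57],[560,103]],.003)):
    w=cast(c,px,z)[:,:2];print(w,'fwd',(w-p0)@y,'left',(w-p0)@l)
s=np.array([.5234,.307]);u=np.array([-.199,.98]);n=np.array([-.98,-.199])
print('plate left edge rel deck',(w-s)@n)
# blue rails in the scene & wrist images: centerline
for f,z in (('c1.pkl',.022),('c0.pkl',.022),('c3scene.pkl',.022),('c3side.pkl',.022)):
    c=pickle.load(open(f,'rb')); 
    if f=='c0.pkl': c=c['side']
    h=cv2.cvtColor(c['color'],cv2.COLOR_BGR2HSV)
    m=((h[...,0]>100)&(h[...,0]<112)&(h[...,1]>100)&(h[...,1]<215)&(h[...,2]>60)).astype('uint8')
    v,x=np.nonzero(m); w=cast(c,np.c_[x,v],z)[:,:2]-s; al,la=w@u,w@n
    for lo,hi in ((.06,.1),(.1,.14),(.14,.18)):
        k=(al>lo)&(al<hi)&(abs(la)<.075)
        print(f,lo,'right',np.median(la[k&(la<0)]) if (k&(la<0)).any() else None,(k&(la<0)).sum(),'left',np.median(la[k&(la>0)]) if (k&(la>0)).any() else None,(k&(la>0)).sum())
```

```text
[[0.5302 0.1204]
 [0.4828 0.2704]
 [0.5046 0.1981]] fwd [-0.0183  0.1391  0.0636] left [0.0509 0.0504 0.0517]
[[0.4886 0.0808]
 [0.4456 0.2815]] fwd [-0.0433  0.161 ] left [0.1026 0.0824]
plate left edge rel deck [0.0791 0.0813]
c1.pkl 0.06 right -0.05708625471666211 303 left 0.058249853670754685 277
c1.pkl 0.1 right -0.05753735712567384 305 left None 0
c1.pkl 0.14 right -0.05875308175319865 51 left None 0
c0.pkl 0.06 right -0.05637364184328011 41 left 0.05996582610636524 43
c0.pkl 0.1 right -0.05666429873040709 41 left 0.060254937351877993 42
c0.pkl 0.14 right -0.05661584073283511 37 left 0.059711619104863445 32
c3scene.pkl 0.06 right -0.055463720447224626 33 left 0.06206676278489628 26
c3scene.pkl 0.1 right -0.05573840344698212 45 left 0.06160214054415897 42
c3scene.pkl 0.14 right -0.05582619743108513 53 left 0.06146043392079957 55
c3side.pkl 0.06 right -0.05637364184328011 41 left 0.059945029151941984 42
c3side.pkl 0.1 right -0.05666429873040709 41 left 0.060254937351877993 42
c3side.pkl 0.14 right -0.05661584073283511 37 left 0.059711619104863445 32
```

Tool, tray and rails are all centred to within about 2 mm. Now I'll advance, still tilted.

arm_command(series=[0,0.2,-0.08,0,0,0,1,0,0.5,-0.06,0,0,0,1,0,0.8,-0.03,0,0,0,1,0,1.1,-0.01,0,0,0,1,0,1.4,0.02,0,0,0,1,0,1.7,0.04,0,0,0,1,0,2,0.07,0,0,0,1,0,2.3,0.09,0,0,0,1,0,2.6,0.12,0,0,0,1,0,2.8,0.13,0,0,0,1])

```text
time: 5.6
eef_pos: [0.5488, 0.1711, 0.0343]
tcp_rot: [-0.101, 0.994, 0.042, -0.005]
contact_force: [-0.9, -1.3, -4.8]
opening: 0.182
finger_force: 58.4
```

arm_command(series=[0,0.2,0.02,0,0,0,1,0,0.5,0.04,0,0,0,1,0,0.8,0.07,0,0,0,1,0,1.1,0.09,0,0,0,1,0,1.4,0.12,0,0,0,1,0,1.7,0.14,0,0,0,1,0,2,0.17,0,0,0,1,0,2.3,0.19,0,0,0,1,0,2.6,0.22,0,0,0,1,0,2.7,0.23,0,0,0,1])

```text
time: 6.43
eef_pos: [0.5443, 0.1975, 0.0352]
tcp_rot: [-0.101, 0.994, 0.042, -0.004]
contact_force: [-0.1, -0.5, -4.6]
opening: 0.182
finger_force: 58.5
```

```bash
cat >> h.py <<'E'
def rel():
    s=telemetry.get_state();w=s['eef_pos'][:2]-[.5234,.307]; print('s',w@[-.199,.98],'lat',w@[-.98,-.199],'pitch',np.degrees(np.arcsin(R.from_quat(s['tcp_rot']).as_matrix()[2,1])))
E
python3 - <<'E'
from h import *
goto([.5562,.1453,.029],down(101.5,4.8));rel()
E
```

```text
t 6.4333 tcp [0.5443 0.1975 0.0352] F [-0.0681 -0.5201 -4.6333] M [-0.2887 -0.1279 -0.038 ] op 0.182 ff 58.496723771095276 yaw_y 101.57633068488617 zax [-0.0169  0.0821 -0.9965]
shift cm [-0.1137 -5.384   0.1642] rot [ 0.0097 -0.0113  0.0761]
s -0.11148215253381435 lat 0.0012630116111409554 pitch 4.80969540644834
```

The tool is carrying the full weight (about 4.6 N), with the tail roughly 1 mm up. I'll lower the tail onto the plate, then lay the nose on the edge.

arm_command(series=[0,0,0.05,0,0,0,1,0,-0.01,0.1,0,0,0,1,0,-0.01,0.15,0,0,0,1,0,-0.01,0.15,0,0,0,1,0,-0.01,0.15,0,0,0,1])

```text
time: 6.85
eef_pos: [0.5447, 0.1971, 0.0341]
tcp_rot: [-0.101, 0.994, 0.042, -0.004]
contact_force: [-1.2, 0.9, -1.2]
opening: 0.183
finger_force: 59.1
```

Run:
```python
from h import *
goto([.5562,.1453,.029],down(101.5,4.8));rel()
```

```text
t 6.85 tcp [0.5447 0.1971 0.0341] F [-1.2425  0.9177 -1.2405] M [-0.3186  0.1634  0.0197] op 0.183 ff 59.071844816207886 yaw_y 101.55591736272483 zax [-0.0165  0.0822 -0.9965]
shift cm [-0.0921 -5.3295  0.0643] rot [0.0106 0.0102 0.0557]
s -0.11194108852058537 lat 0.0010273677667137705 pitch 4.810633693808754
```

arm_command(series=[0,0.03,0.02,0.5,0,0,1,0,0.05,0.04,1,0,0,1,0,0.08,0.06,1.5,0,0,1,0,0.08,0.06,1.5,0,0,1,0,0.08,0.06,1.5,0,0,1])

```text
time: 7.27
eef_pos: [0.5447, 0.1979, 0.0335]
tcp_rot: [-0.101, 0.994, 0.028, -0.003]
contact_force: [-2.4, -0.9, 1.0]
opening: 0.18
finger_force: 59.2
```

Run:
```python
from h import *
goto([.5562,.1453,.029],down(101.5,4.8));rel()
```

```text
t 7.2667 tcp [0.5447 0.1979 0.0335] F [-2.4206 -0.9422  1.0084] M [-0.478   0.0774 -0.0061] op 0.18 ff 59.23768401145935 yaw_y 101.5889259985273 zax [-0.0107  0.056  -0.9984]
shift cm [-0.0723 -5.3983  0.1475] rot [-1.5339  0.0351  0.0893]
s -0.11118299386977733 lat 0.0008616665462245017 pitch 3.2660231172863194
```

arm_command(series=[0,0.02,0.01,0.3,0,0,1,0,0.03,0.03,0.6,0,0,1,0,0.03,0.03,0.6,0,0,1,0,0.03,0.03,0.6,0,0,1])

```text
time: 7.6
eef_pos: [0.5446, 0.1982, 0.0333]
tcp_rot: [-0.101, 0.995, 0.023, -0.002]
contact_force: [-3.3, -1.8, 4.5]
opening: 0.178
finger_force: 59.7
```

Run:
```python
from h import *
goto([.5562,.1453,.029],down(101.5,4.8));rel()
```

```text
t 7.6 tcp [0.5446 0.1982 0.0333] F [-3.2522 -1.8248  4.4877] M [-0.5015  0.1838  0.0217] op 0.178 ff 59.66974139213562 yaw_y 101.56462043426338 zax [-0.0087  0.046  -0.9989]
shift cm [-0.0751 -5.4245  0.1789] rot [-2.1143  0.0341  0.0652]
s -0.11089309562820246 lat 0.0008674469396342383 pitch 2.6856906114970487
```

arm_command(series=[0,0.02,0.01,0.3,0,0,1,0,0.03,0.03,0.6,0,0,1,0,0.03,0.03,0.6,0,0,1,0,0.03,0.03,0.6,0,0,1])

```text
time: 7.93
eef_pos: [0.545, 0.1982, 0.0335]
tcp_rot: [-0.101, 0.995, 0.018, -0.001]
contact_force: [-2.6, -5.2, 5.4]
opening: 0.181
finger_force: 59.8
```

Run:
```python
from h import *
goto([.5562,.1453,.029],down(101.5,4.8));rel()
```

```text
t 7.9333 tcp [0.545  0.1982 0.0335] F [-2.6176 -5.1776  5.4478] M [0.0617 0.3648 0.217 ] op 0.181 ff 59.773757457733154 yaw_y 101.56757149701113 zax [-0.006   0.0361 -0.9993]
shift cm [-0.0306 -5.4232  0.2503] rot [-2.7036  0.0735  0.0693]
s -0.11089004444486716 lat 0.00042787811621942864 pitch 2.0963491152969693
```

Edge contact is clear: the moment swung by +0.56 N·m at a pitch of about 2.3°, which puts the step at about 5.5 mm. The nose is resting on the edge and the tail is on the plate. Now I'll level the tray.

arm_command(series=[0,0,-0.1,0.3,0,0,1,0,0.02,-0.2,0.7,0,0,1,0,0.03,-0.3,1.1,0,0,1,0,0.04,-0.4,1.5,0,0,1,0,0.05,-0.5,1.9,0,0,1,0,0.05,-0.55,2.1,0,0,1,0,0.05,-0.55,2.1,0,0,1])

```text
time: 8.52
eef_pos: [0.5443, 0.1993, 0.0379]
tcp_rot: [-0.101, 0.995, 0.0, 0.001]
contact_force: [1.1, 0.2, -0.4]
opening: 0.174
finger_force: 59.1
```

Run:
```python
from h import *
goto([.5562,.1453,.029],down(101.5,0));rel()
c=cam('side');cv2.imwrite('pics/j0.png',c['color'])
cv2.imwrite('pics/j.png',cv2.resize(c['color'][150:330,160:345],None,fx=3.3,fy=3.3,interpolation=cv2.INTER_CUBIC))
```

```text
t 8.5167 tcp [0.5443 0.1993 0.0379] F [ 1.12    0.2266 -0.44  ] M [ 0.3383 -0.3012 -0.1283] op 0.174 ff 59.05954420566559 yaw_y 101.54196284125584 zax [ 0.001   0.0006 -1.    ]
shift cm [-0.0832 -5.5312  0.8882] rot [0.019  0.0651 0.042 ]
s -0.10968475844433771 lat 0.000937304522244027 pitch 0.018932679525742274
```

View pics/j.png

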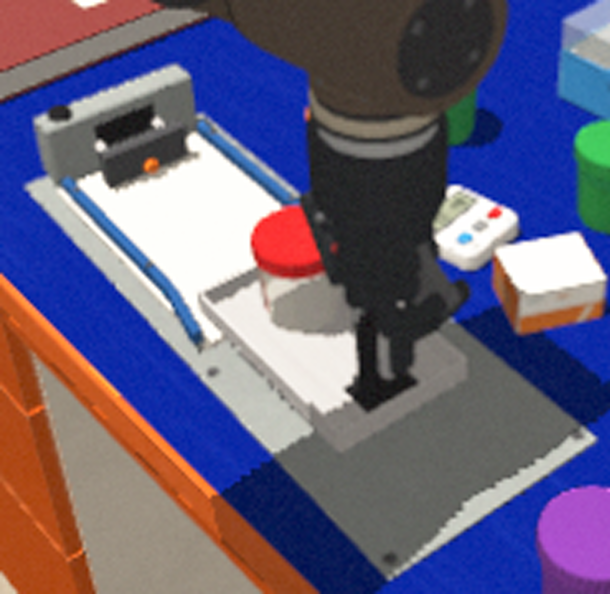

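The side view shows the tray level with its nose on the deck, centred between the flared rail ends, cup upright and grip holding. I'll slide it on.

arm_command(series=[0,0.2,0,0,0,0,1,0,0.6,0,0,0,0,1,0,1,0,0,0,0,1,0,1.4,0,0,0,0,1,0,1.8,0,0,0,0,1,0,2.2,0,0,0,0,1,0,2.6,0,0,0,0,1,0,3,0,0,0,0,1,0,3.3,0,0,0,0,1,0,3.5,0,0,0,0,1])

```text
time: 9.4
eef_pos: [0.537, 0.2335, 0.0381]
tcp_rot: [-0.101, 0.995, -0.0, 0.0]
contact_force: [1.2, -2.4, 1.6]
opening: 0.178
finger_force: 59.3
```

Run:
```python
from h import *
goto([.5562,.1453,.029],down(101.5,0));rel()
```

```text
t 9.4 tcp [0.537  0.2335 0.0381] F [ 1.1658 -2.3564  1.5779] M [-0.2548 -0.2597 -0.0872] op 0.178 ff 59.34810519218445 yaw_y 101.58987069735639 zax [ 0.0001 -0.0002 -1.    ]
shift cm [-0.1044 -9.0238  0.9137] rot [-0.0108  0.0046  0.0899]
s -0.0747555893497997 lat 0.001254958513021243 pitch -0.010780478296375063
```

arm_command(series=[0,0.2,0,0,0,0,1,0,0.6,0,0,0,0,1,0,1,0,0,0,0,1,0,1.4,0,0,0,0,1,0,1.8,0,0,0,0,1,0,2.2,0,0,0,0,1,0,2.6,0,0,0,0,1,0,3,0,0,0,0,1,0,3.3,0,0,0,0,1,0,3.5,0,0,0,0,1])

```text
time: 10.23
eef_pos: [0.5302, 0.2677, 0.0382]
tcp_rot: [-0.101, 0.995, -0.0, 0.0]
contact_force: [0.6, -2.8, 2.7]
opening: 0.176
finger_force: 59.6
```

Run:
```python
from h import *
goto([.5562,.1453,.029],down(101.5,0));rel()
```

```text
t 10.2333 tcp [0.5302 0.2677 0.0382] F [ 0.5801 -2.8271  2.7438] M [-0.5244 -0.3694 -0.0725] op 0.176 ff 59.584681391716 yaw_y 101.58743408181408 zax [ 0.0004 -0.0001 -1.    ]
shift cm [ -0.0875 -12.5173   0.9267] rot [-0.0132  0.0222  0.0874]
s -0.03981941318715876 lat 0.001150823085785938 pitch -0.013249279707419499
```

arm_command(series=[0,0.2,-0.03,0,0,0,1,0,0.6,-0.05,0,0,0,1,0,1,-0.05,0,0,0,1,0,1.4,-0.05,0,0,0,1,0,1.8,-0.05,0,0,0,1,0,2.2,-0.05,0,0,0,1,0,2.6,-0.05,0,0,0,1,0,3,-0.05,0,0,0,1,0,3.3,-0.05,0,0,0,1,0,3.5,-0.05,0,0,0,1])

```text
time: 11.07
eef_pos: [0.5227, 0.3021, 0.0383]
tcp_rot: [-0.101, 0.995, -0.0, -0.0]
contact_force: [0.5, -2.6, 0.4]
opening: 0.178
finger_force: 59.2
```

Run:
```python
from h import *
goto([.5562,.1453,.029],down(101.5,0));rel()
```

```text
t 11.0667 tcp [0.5227 0.3021 0.0383] F [ 0.5103 -2.6426  0.4422] M [-0.4491 -0.3482 -0.0841] op 0.178 ff 59.20104503631592 yaw_y 101.58345512098295 zax [-0.0005 -0.0001 -1.    ]
shift cm [ -0.1304 -16.031    0.9335] rot [-0.0003 -0.0311  0.0835]
s -0.004685776488060644 lat 0.0016267792447664786 pitch -0.0002491435821531899
```

arm_command(series=[0,0.2,0,0,0,0,1,0,0.4,0,0,0,0,1,0,0.6,0,0,0,0,1,0,0.8,0,0,0,0,1,0,1,0,0,0,0,1,0,1.2,0,0,0,0,1,0,1.4,0,0,0,0,1,0,1.5,0,0,0,0,1,0,1.6,0,0,0,0,1,0,1.6,0,0,0,0,1])

```text
time: 11.9
eef_pos: [0.5196, 0.3176, 0.0384]
tcp_rot: [-0.101, 0.995, 0.0, -0.0]
contact_force: [0.3, 0.1, -0.9]
opening: 0.18
finger_force: 59.0
```

Run:
```python
from h import *
goto([.5562,.1453,.029],down(101.5,0));rel()
c=cam('scene');cv2.imwrite('pics/k0.png',c['color'])
```

```text
t 11.9 tcp [0.5196 0.3176 0.0384] F [ 0.3359  0.1061 -0.8774] M [-0.2317 -0.2375 -0.0738] op 0.18 ff 58.95704627037048 yaw_y 101.56631402124758 zax [-0.0004  0.0003 -1.    ]
shift cm [ -0.1273 -17.6157   0.932 ] rot [ 0.0211 -0.0177  0.0663]
s 0.011158405258250079 lat 0.0015740463221567036 pitch 0.021140981620697313
```

arm_command(series=[0,0.1,0,0,0,0,1,0,0.2,0,0,0,0,1,0,0.3,0,0,0,0,1,0,0.4,0,0,0,0,1,0,0.5,0,0,0,0,1,0,0.6,0,0,0,0,1,0,0.7,0,0,0,0,1,0,0.8,0,0,0,0,1,0,0.9,0,0,0,0,1,0,1,0,0,0,0,1])

```text
time: 12.78
eef_pos: [0.5177, 0.3272, 0.0384]
tcp_rot: [-0.101, 0.995, -0.0, -0.0]
contact_force: [0.7, -1.7, -2.6]
opening: 0.18
finger_force: 58.9
```

arm_command(series=[0,0.1,0,0,0,0,1,0,0.2,0,0,0,0,1,0,0.3,0,0,0,0,1,0,0.4,0,0,0,0,1,0,0.5,0,0,0,0,1])

```text
time: 13.2
eef_pos: [0.5167, 0.3321, 0.0384]
tcp_rot: [-0.101, 0.995, -0.0, -0.0]
contact_force: [0.6, -1.3, -3.2]
opening: 0.18
finger_force: 58.8
```

Run:
```python
from h import *
goto([.5562,.1453,.029],down(101.5,0));rel()
```

```text
t 13.2 tcp [0.5167 0.3321 0.0384] F [ 0.5963 -1.3025 -3.1985] M [-0.2508 -0.1172 -0.0242] op 0.18 ff 58.81983697414398 yaw_y 101.5621414285003 zax [-0.0003 -0.     -1.    ]
shift cm [ -0.1223 -19.0923   0.9415] rot [ 0.0006 -0.0168  0.0621]
s 0.02592752006276538 lat 0.001533662638908251 pitch 0.0005669077643714468
```

arm_command(series=[0,0,0.05,0,0,0,1,0,0.1,0.06,0,0,0,1,0,0.2,0.06,0,0,0,1,0,0.3,0.06,0,0,0,1,0,0.4,0.06,0,0,0,1,0,0.5,0.06,0,0,0,1])

```text
time: 13.7
eef_pos: [0.5163, 0.337, 0.0383]
tcp_rot: [-0.101, 0.995, 0.0, 0.001]
contact_force: [0.0, -2.5, -0.3]
opening: 0.18
finger_force: 59.1
```

arm_command(series=[0,0.1,0,0,0,0,1,0,0.2,0,0,0,0,1,0,0.3,0,0,0,0,1,0,0.4,0,0,0,0,1])

```text
time: 14.03
eef_pos: [0.5154, 0.341, 0.0383]
tcp_rot: [-0.101, 0.995, 0.0, 0.0]
contact_force: [1.1, -2.8, 0.7]
opening: 0.178
finger_force: 59.2
```

arm_command(series=[0,0.1,0,0,0,0,1,0,0.2,0,0,0,0,1,0,0.3,0,0,0,0,1,0,0.4,0,0,0,0,1])

```text
time: 14.37
eef_pos: [0.5146, 0.3449, 0.0383]
tcp_rot: [-0.101, 0.995, -0.0, 0.0]
contact_force: [0.1, -2.8, 2.0]
opening: 0.178
finger_force: 59.3
```

arm_command(series=[0,0.1,-0.03,0,0,0,1,0,0.2,-0.03,0,0,0,1,0,0.3,-0.03,0,0,0,1,0,0.4,-0.03,0,0,0,1])

```text
time: 14.7
eef_pos: [0.5138, 0.3476, 0.0383]
tcp_rot: [-0.101, 0.995, -0.001, -0.0]
contact_force: [1.7, -7.6, 2.4]
opening: 0.178
finger_force: 59.5
```

arm_command(series=[0,0.1,0,0,0,0,1,0,0.2,0,0,0,0,1,0,0.3,0,0,0,0,1])

```text
time: 14.95
eef_pos: [0.5132, 0.3504, 0.0383]
tcp_rot: [-0.101, 0.995, -0.001, -0.0]
contact_force: [1.7, -8.0, 2.4]
opening: 0.181
finger_force: 59.5
```

arm_command(series=[0,0.1,0,0,0,0,1,0,0.2,0,0,0,0,1,0,0.3,0,0,0,0,1])

```text
time: 15.2
eef_pos: [0.5129, 0.3522, 0.0384]
tcp_rot: [-0.101, 0.995, -0.002, -0.0]
contact_force: [2.2, -14.2, 5.5]
opening: 0.185
finger_force: 59.9
```

arm_command(series=[0,0.03,0,0,0,0,1,0,0.03,0,0,0,0,1])

```text
time: 15.37
eef_pos: [0.5129, 0.3522, 0.0384]
tcp_rot: [-0.101, 0.995, -0.002, -0.0]
contact_force: [1.2, -13.0, 4.4]
opening: 0.178
finger_force: 59.8
```

arm_command(series=[0,0.05,0,0,0,0,1,0,0.05,0,0,0,0,1])

```text
time: 15.53
eef_pos: [0.5129, 0.3522, 0.0385]
tcp_rot: [-0.101, 0.995, -0.003, -0.0]
contact_force: [1.6, -14.0, 4.6]
opening: 0.181
finger_force: 59.9
```

Run:
```python
from h import *
goto([.5562,.1453,.029],down(101.5,0));rel()
c=cam('scene');cv2.imwrite('pics/l0.png',c['color'])
d=cam('side');cv2.imwrite('pics/l1.png',d['color'])
cv2.imwrite('pics/l.png',np.hstack([cv2.resize(c['color'][215:325,240:375],(400,326),interpolation=cv2.INTER_CUBIC),cv2.resize(d['color'][150:290,160:332],(400,326),interpolation=cv2.INTER_CUBIC)]))
```

```text
t 15.5333 tcp [0.5129 0.3522 0.0385] F [  1.6047 -13.9501   4.6108] M [-1.6637 -0.502  -0.1451] op 0.181 ff 59.85089957714081 yaw_y 101.59314560455651 zax [-0.0002 -0.0058 -1.    ]
shift cm [ -0.081  -21.1363   1.0684] rot [-0.3223 -0.0766  0.0929]
s 0.04642426000601315 lat 0.0012535140883100156 pitch -0.32222608201181596
```

At about 14 N the tray no longer moves, roughly 6 mm after first pin contact, so it is against the stop. I'll relax the push and then open the gripper.

arm_command(series=[0,-0.05,-0.05,0,0,0,1,0,-0.08,-0.06,0,0,0,1,0,-0.08,-0.06,0,0,0,1], force=30)

```text
time: 15.88
eef_pos: [0.5129, 0.3522, 0.0385]
tcp_rot: [-0.101, 0.995, -0.002, -0.0]
contact_force: [2.8, -10.4, 1.0]
opening: 0.178
finger_force: 59.5
```

arm_command(series=[0,0,0,0,0,0,0.8,0,0,0,0,0,0,0.75,0,0,0,0,0,0,0.7,0,0,0,0,0,0,0.6,0,0,0,0,0,0,0.5,0,0,0,0,0,0,0.5,0,0,0,0,0,0,0.5])

```text
time: 16.47
eef_pos: [0.512, 0.3549, 0.0388]
tcp_rot: [-0.101, 0.995, 0.0, -0.0]
contact_force: [0.4, -0.1, -0.6]
opening: 0.501
finger_force: 0.0
```

arm_command(series=[0,-0.3,-1,0,0,0,0.5,0,-0.3,-2.5,0,0,0,0.5,0,-0.3,-4.5,0,0,0,0.5,0,-0.3,-7,0,0,0,0.5,0,-0.3,-10,0,0,0,0.5,0,-0.3,-13,0,0,0,0.5,0,-4,-16,0,0,0,0.5,0,-8,-18,0,0,0,0.5,0,-12,-18,0,0,0,0.5,0,-12,-18,0,0,0,0.5])

```text
time: 17.3
eef_pos: [0.5387, 0.2327, 0.2228]
tcp_rot: [-0.099, 0.995, -0.001, 0.003]
contact_force: [0.1, -0.3, -0.9]
opening: 0.495
finger_force: 0.0
```

Run:
```python
from h import *
goto([.5562,.1453,.029],down(101.5,0))
c=cam('scene');d=cam('side');w=cam('wrist')
z=lambda i:cv2.resize(i,(400,300),interpolation=cv2.INTER_CUBIC)
cv2.imwrite('pics/m.png',np.vstack([np.hstack([z(c['color'][215:320,240:380]),z(d['color'][170:290,160:320])]),np.hstack([z(w['color']),z(w['color'][105:315,350:560])])]))
```

```text
t 17.3 tcp [0.5387 0.2327 0.2228] F [ 0.1145 -0.2836 -0.9401] M [ 0.0465 -0.0438 -0.0032] op 0.495 ff 0.0 yaw_y 101.3496570800145 zax [ 0.0063 -0.001  -1.    ]
shift cm [ 0.1168 -8.8739 19.3948] rot [-0.1266  0.3448 -0.15  ]
```

View pics/m.png

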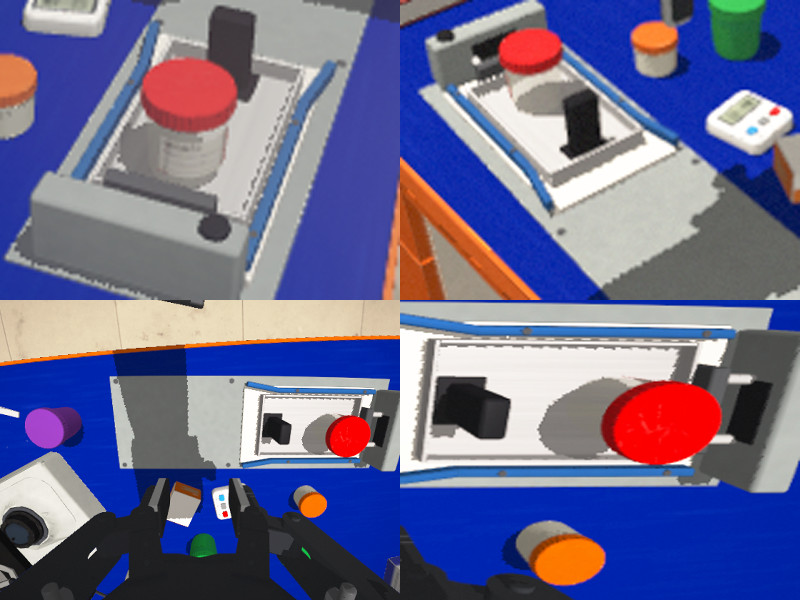

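The final views show the tray flat between the rails with its front rim at the stop face (wrist crop column about 697). No orange pin shows in any view, the cup is upright and the gripper is clear of everything. I'm handing it in.

```bash
python3 -c "
from plant import ctrl
print(ctrl.sign_off())"
```

```text
the job is handed in; nothing more can be done
None
```

The tray is on the deck between the rails and against the end stop with the cup upright; I let go and handed it in at about 17.5 s. The tray stopped about 6 mm after pin contact at about 14 N, and no orange pin shows in the last pictures. Part of the approach, before the nose was laid on the edge, was made with the tail about 1 mm clear of the plate.

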